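# Close the button jar with its push-and-turn lid

### The job

Take the white lid that leans on the slanted wooden thread rack, set it down upright on the tablecloth and let go, so that you can take it again by the bar on top; then close the button jar with it: lower its two lugs through the jar's entry slots, push down against the spring and turn it a quarter turn clockwise (seen from above) so that it springs up locked, and let go. Leave the spool, the thimble and the green gauge where they are.

Things in the scene. Friction and masses are not known exactly. Their poses are not given: they have to be found in the camera images.
- lid: loose white plastic jar lid, about 90 g, 66 mm tall: round plug, rim disc, grip bar. Origin: centre of the plug's flat underside; z runs out through the bar, x along bar and lugs. It stands by itself on its plug. At the start it leans on the rack: plug's underside against the board, rim on two pegs, z pointing out of the board 25 degrees above level, bar level
- lid_rim (a point): centre of the lid's round rim disc, 62 mm across, 12 mm thick (26 to 38 mm above the lid's origin). Below it the plug is 34 mm across and 26 mm long, with two lugs on opposite sides of its foot, in line with the bar, reaching 25 mm from the axis, 12 mm wide, 7 mm high
- lid_bar (a point): centre of the lid's grip bar, 52 mm above the lid's origin: 44 mm long (lid x), 14 mm wide, 28 mm high, standing on the rim disc
- rack: fixed wooden thread rack: a board 110 mm wide, 128 mm long, 10 mm thick, leaning back 25 degrees from upright, with two pegs (8 mm thick, 42 mm long, 45 mm apart) square to it under the lid. Origin on the table; the board faces -x of the rack's frame (away from the robot); its front face meets the table at x = -30 mm
- jar: fixed button jar: glass body 92 mm across, 50 mm high, buttons inside; white collar above it, 78 mm across, bore 68 mm, top at 98 mm. Origin: centre of the underside, on the table; z up, x along the entry slots. The locked lid's rim disc is about level with the collar's top, too deep for fingers to hold the rim
- jar_slots (a point): centre of the upper face of the flange inside the collar, 77 mm above the table. The flange is 12 mm thick, with a central hole 38 mm across and two entry slots 16 mm wide for the lugs, along +x and -x of the jar
- jar_spring (a joint): travel (m) of the sprung grey disc below the flange: 0 up (its top 68 mm above the table), 0.016 fully down; it pushes back with 4 N at 0, 11 N at 0.016. The lid laid through the slots stops on it, origin at 68 mm, and cannot turn there
- jar_locked (a point): on the jar's axis, 62 mm above the table: the lid's origin when locked; axes as the jar. Pushed until its origin is below 58 mm, the lid turns 90 degrees clockwise seen from above (blocked the other way), its lugs then along jar y; a stop follows about 14 degrees later. Let go there, it rises into 4 mm notches and stays locked
- spool: loose wooden spool, 44 mm across, 68 mm tall, standing; bystander. Origin under its centre.
- thimble: loose steel thimble, 23 mm across, 26 mm tall, standing; bystander. Origin under its centre.
- gauge: loose green plastic measuring gauge with a slider, 150 mm long (along its y), 44 mm wide, 9 mm thick, lying flat; bystander. Origin under its centre.
There are look-alikes about, which are no part of the job. Leave any yellow look-alike of the lid alone. What is shaped like the jar but blue is not meant.

How it is judged:
By the outcome, as a careful person would: the job done as asked, in the order asked, and still so for the second after the job is handed in, with the robot touching nothing.
It also fails if it takes over 67 s, if anything falls off the work surface, if the arm or the gripper's body presses on something with over 40 N, if the wrist force passes 120 N, or if a joint passes its speed limit or range.

### The arm

A 7-joint arm with a two-finger parallel gripper is mounted at the origin on the work surface. World frame = base frame: x ahead of the robot, y to its left, z up, the work surface at z = 0. Lengths are in m, angles in rad, forces in N, time in s.
With the tool pointing down it reaches from about 0.4 to 0.925 m from the base axis. Payload 4.1 kg.
Tool frame: the origin (TCP) lies where the fingers leave the gripper's body, on its centre line; the fingertips stand 73 mm ahead of it and the grasp point (between the pads) lies 54 mm ahead of it (grip_point_offset is the z of the grasp point in the tool frame, in m); z points along the fingers, y is the direction in which the jaws open and shut (so a half turn about z gives the same grasp; the last joint's range is limited). The gripper opens to 85 mm and grips with 20 to 120 N. Pads are 22 mm wide; open, the fingers measure 114 mm over their backs; the gripper's body (76 mm by 85 mm) begins 54 mm behind the grasp point. The pads swing forward as they close: fully open they stand 13 mm farther back than shut.
Start: joints at [1.014, 0.398, 0.045, 1.537, -0.019, 1.207, -0.051], TCP at [0.287, -0.583, 0.304] pointing down, gripper open.
Joint ranges: [-2.82, 2.82], [-0.49, 2.23], [-1.37, 1.46], [0, 2.46], [-1.36, 4.5], [0.23, 2], [-2.94, 2.94]. Speed limits (rad/s): [2.57, 2.57, 3.14, 3.14, 3.14, 3.14, 3.14].

### API

Orientations are given as [roll, pitch, yaw] about the fixed x, y, z axes, in that order (R = Rz(yaw) Ry(pitch) Rx(roll)).
In Python, from workcell import * gives the robot as it stands. Calls block until the motion is done:
- move_pose(position, orientation): joint-space move of the TCP to a pose.
- movel(position, ori=None, velocity=0.15, contact_N=None): straight line of the TCP; ori=None keeps the orientation; velocity is the mean speed in m/s. With contact_N (N) it stops when the force on the tool has changed by that much, and returns True; else False.
- move_joints(angles): joint-space move.
- grip(opening, grip_force=None): finger opening in m; grip_force is the grip in N (None keeps the last); returns when the fingers have stopped.
- wait(seconds).
- ik(position, orientation): joint angles nearest the present ones, or None.
- sense(): the state.
- snapshot(name): name is "side" or "top" or "wrist"; returns a dict with "color" (420x560x3 uint8, red, green, blue), "vertical_fov" (degrees; the focal length in pixels is half the picture's height over the tangent of half this angle, whatever the lens; pixels are square), "cx", "cy" (the principal point, pixels), "position" and "orientation" of the camera in the world. Camera axes: x right, y up, looking along -z (the intrinsics and any distortion apply to the point x, -y, -z); pixel columns grow to the right and rows downward; lengths in m; the calibration is good to about 2 mm. A picture is of the moment at which its call begins. There is no depth.
A pose or a line that the arm cannot do raises IKError and nothing moves.
- close_job(): hands the job in, once; it reports no verdict.
The state is a dict: "time": time; "qpos": joint angles; "joint_velocities": joint speeds; "effort": joint torques, N m; "tcp_pos": TCP position; "eef_rot": TCP orientation; "contact_force": force on the tool from outside, world axes, zero at the start; "ft_torque": the same for the moment, N m; "width": finger opening in m.
Only numpy, scipy, OpenCV 4.12 (cv2) and the standard library are available. Lean on these libraries where they do the work, as an engineer would, in place of code of your own. Each camera call takes 0.05 s, during which the arm holds its last target. There are 200 camera calls.

## Working session

There is one attempt and no reset: what is moved stays moved. The work goes in short steps, each a Python script; the robot and the scene stay as the last script left them, time stands still between calls to the robot, and variables do not carry over. Pictures are saved under pics/ and viewed, about 8 in all and at most 12, crops included, and the job is handed in when it is done.

```bash
ls; mkdir -p pics
python3 - <<'E'
from workcell import *
import cv2,json
for n in("side","top","wrist"):
    s=snapshot(n); cv2.imwrite(f"pics/{n}0.png",s["color"][...,::-1])
    print(n,{k:v for k,v in s.items() if k!="color"})
s=sense();print(s)
E
```

```text
pics
side {'vertical_fov': 47.21055241063509, 'cx': 279.6988901233212, 'cy': 210.68539248340693, 'position': array([0.41774102, 0.79677849, 0.65013705]), 'orientation': array([ 0.91344053, -0.00707488, -2.88868057])}
top {'vertical_fov': 54.18453518498031, 'cx': 274.13575392300373, 'cy': 205.62667559716994, 'position': array([0.51899158, 0.06978548, 0.9827926 ]), 'orientation': array([ 0.1037291 , -0.01265257, -1.58773233])}
wrist {'vertical_fov': 61.12897136050368, 'cx': 275.2447878040943, 'cy': 204.93756230122932, 'position': array([ 0.35434268, -0.54878664,  0.37381053]), 'orientation': array([-2.96946859e-01,  8.12827973e-04, -1.11360692e+00])}
{'time': 0.15, 'qpos': array([ 1.0140175 ,  0.39903558,  0.04508531,  1.53753247, -0.01873864,
        1.2069585 , -0.05070326]), 'joint_velocities': array([-0.00025807, -0.00248211, -0.00051947, -0.00296496,  0.00059109,
        0.00112861, -0.00023604]), 'effort': array([ 1.53735356e-03, -4.75564957e+01,  1.36666294e+00, -2.54515350e+01,
        1.17910869e-02,  6.47736495e-03,  2.36431777e-05]), 'tcp_pos': array([ 0.28712924, -0.58273673,  0.30312012]), 'eef_rot': array([-3.14008373e+00,  8.67962096e-05,  4.57832612e-01]), 'contact_force': array([0.07862044, 0.3388361 , 0.10328972]), 'ft_torque': array([ 0.03928639, -0.02596535, -0.01643118]), 'width': 0.08500664107585407}
```

View pics/top0.png

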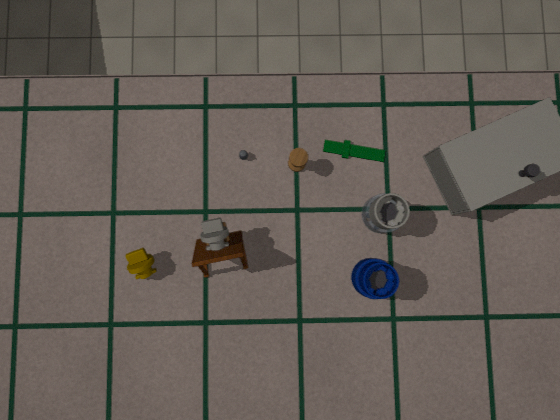

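View pics/side0.png

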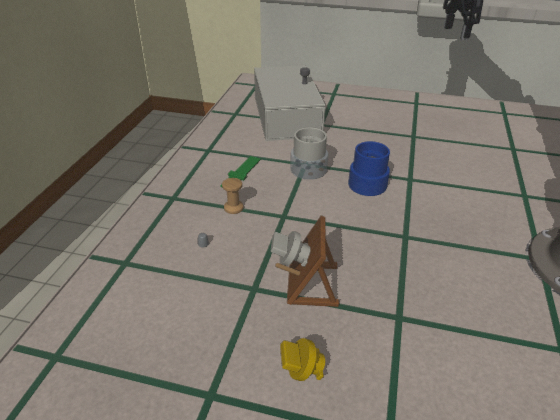

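```bash
cat > h.py <<'E'
import numpy as np, cv2
from scipy.spatial.transform import Rotation as R
def rot(o): return R.from_euler('xyz',o).as_matrix()
def rpy(M): return R.from_matrix(M).as_euler('xyz')
def f(s): return 210/np.tan(np.radians(s["vertical_fov"])/2)
def ray(s,u,v):
    d=np.array([(u-s["cx"])/f(s),-(v-s["cy"])/f(s),-1.]); d=rot(s["orientation"])@d
    return np.array(s["position"]),d/np.linalg.norm(d)
def onplane(s,u,v,z):
    p,d=ray(s,u,v); return p+d*(z-p[2])/d[2]
def two(a,b):
    (p,d),(q,e)=a,b
    t=np.linalg.lstsq(np.c_[d,-e],q-p,rcond=None)[0]
    A,B=p+d*t[0],q+e*t[1]; return (A+B)/2,np.linalg.norm(A-B)
def proj(s,P):
    c=rot(s["orientation"]).T@(np.asarray(P)-s["position"]); return s["cx"]+f(s)*c[0]/-c[2], s["cy"]-f(s)*c[1]/-c[2]
def save(s,n,scale=1): cv2.imwrite(n,cv2.resize(s["color"][...,::-1],None,fx=scale,fy=scale))
E
python3 - <<'E'
from workcell import *
from h import *
t=snapshot("top");s=snapshot("side");w=snapshot("wrist");st=sense()
T=rot(st["eef_rot"]); print("cam in tool",T.T@(w["position"]-st["tcp_pos"]),"\n",T.T@rot(w["orientation"]))
print("jar top",onplane(t,391,211,.098),onplane(s,311,137,.098),two(ray(t,391,211),ray(s,311,137)))
print("bar",two(ray(t,211.5,227),ray(s,279,244)))
for n,uv in dict(thim=(243,155),spool=(299,155),gauge=(354,151),blue=(378,278),yel=(139,262)).items(): print(n,onplane(t,*uv,.03))
for uv in((192,243),(243,233)): print("board top edge",onplane(t,*uv,.11))
for uv in((437,150),(560,100),(468,210),(530,170)): print("box",onplane(t,*uv,.1))
E
```

```text
cam in tool [ 0.07529251 -0.00082184 -0.07071495] 
 [[-7.19976315e-04  9.56263958e-01  2.92504230e-01]
 [ 9.99999490e-01  8.95757941e-04 -4.67019182e-04]
 [-7.08606598e-04  2.92503744e-01 -9.56264115e-01]]
jar top [ 0.59520808 -0.19659588  0.098     ] [ 0.59281476 -0.19006652  0.098     ] (array([ 0.59492103, -0.1980461 ,  0.09350347]), np.float64(0.0013613728284474617))
bar (array([0.56886473, 0.19311103, 0.09679376]), np.float64(0.004084687280685088))
thim [0.73931473 0.12754753 0.03      ]
spool [ 0.73745878 -0.0048122   0.03      ]
gauge [ 0.74529065 -0.13562136  0.03      ]
blue [ 0.44698433 -0.1798814   0.03      ]
yel [0.49295494 0.36788264 0.03      ]
board top edge [0.53300742 0.23204257 0.11      ]
board top edge [0.55232631 0.12422917 0.11      ]
box [ 0.72836285 -0.30404415  0.1       ]
box [ 0.83876608 -0.58790512  0.1       ]
box [ 0.59456523 -0.3640087   0.1       ]
box [ 0.68068279 -0.50704248  0.1       ]
```

Run:
```python
from workcell import *
from h import *
move_pose([.575,-.198,.30],[np.pi,0,0.0]); s=snapshot("wrist"); np.save("jar.npy",s,allow_pickle=True); save(s,"pics/jar.png",1.4); print(sense()["time"],sense()["qpos"])
move_pose([.575,.19,.31],[np.pi,0,.17]); s=snapshot("wrist"); np.save("lid.npy",s,allow_pickle=True); save(s,"pics/lid.png",1.4); print(sense()["time"],sense()["qpos"],sense()["contact_force"])
```

```text
2.1 [ 0.35693437  0.3282683  -0.11886477  1.64330311  0.04236474  1.17252592
 -1.34525888]
3.5917 [-0.12657878  0.32862058 -0.33106999  1.63234199  0.11404278  1.19995209
 -1.8872756 ] [-0.30568937 -0.51405346 -0.01955625]
```

View pics/jar.png

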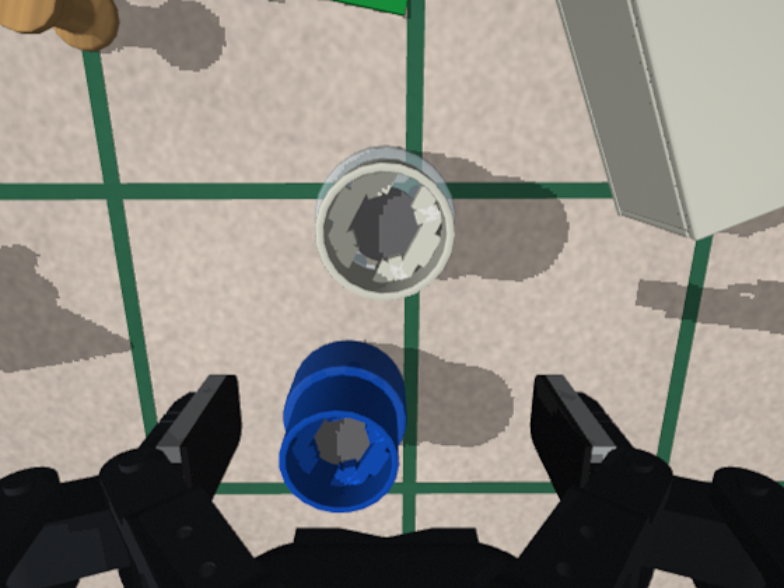

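View pics/lid.png

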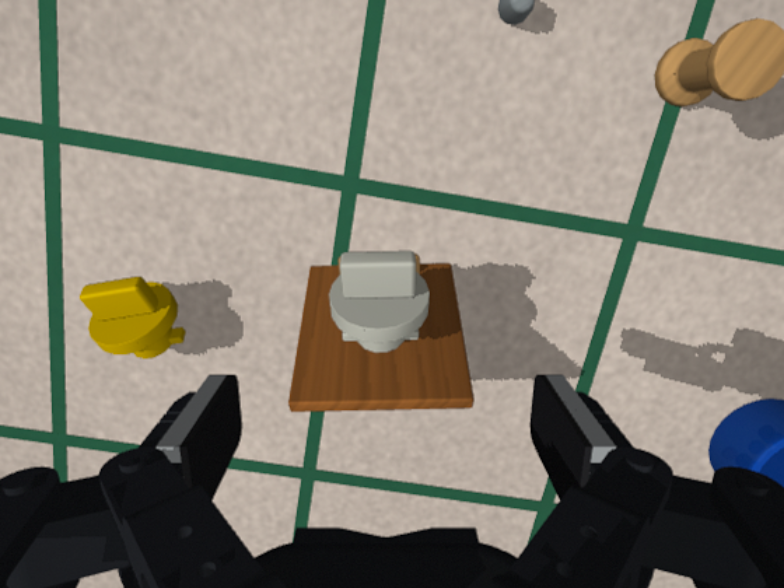

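Run:
```python
from h import *
s=np.load("jar.npy",allow_pickle=True).item()
c=s["color"][110:220,220:330,::-1]; cv2.imwrite("pics/jarz.png",cv2.convertScaleAbs(cv2.resize(c,(770,590) if 0 else (590,590),interpolation=cv2.INTER_CUBIC),alpha=1.3))
# collar outer ellipse from bright contour
print("jar ctr", onplane(s,385/1.4,230/1.4,.098))
s=np.load("lid.npy",allow_pickle=True).item()
t=None
from workcell import *
for z in(.09,.1,.11): print(z,onplane(s,379/1.4,277/1.4,z))
for u,v in((290,407),(472,405)): print("board",onplane(s,u/1.4,v/1.4,.116))
for u,v in((340,257),(418,255),(343,297),(415,297)): print("bar",onplane(s,u/1.4,v/1.4,.105))
```

```text
jar ctr [ 0.59894851 -0.19878113  0.098     ]
0.09 [0.56763907 0.19058238 0.09      ]
0.1 [0.57045921 0.19094122 0.1       ]
0.11 [0.57327935 0.19130007 0.11      ]
board [0.48619191 0.23109951 0.116     ]
board [0.50541177 0.12363477 0.116     ]
bar [0.57988548 0.2148962  0.105     ]
bar [0.58832987 0.171367   0.105     ]
bar [0.55646951 0.20985195 0.105     ]
bar [0.56336476 0.16847382 0.105     ]
```

View pics/jarz.png

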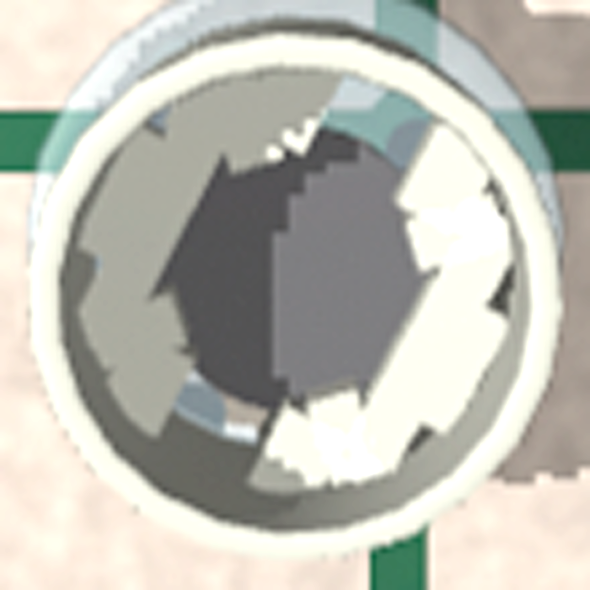

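```bash
cat >> h.py <<'E'
def fr(a):  # heading a: h, l
    return np.array([np.cos(a),np.sin(a),0]),np.array([-np.sin(a),np.cos(a),0])
Z=np.array([0,0,1.])
def tool(a,b):  # tool z tilted by b back (towards -h) from down; tool y=-l
    h,l=fr(a); zt=-np.cos(b)*Z-np.sin(b)*h; y=-l; return np.c_[np.cross(y,zt),y,zt]
def tcp_for(a,b,bar,e,out=.008,up=.002):  # e: lid z elevation
    h,l=fr(a); M=tool(a,b); lz=np.cos(e)*h+np.sin(e)*Z
    return bar+out*lz-(up+.054)*M[:,2], rpy(M)
E
python3 - <<'E'
from workcell import *
from h import *
s=np.load("jar.npy",allow_pickle=True).item(); k=110/590
for p in([(340,80),(435,120),(155,435),(250,480)],): 
    P=[onplane(s,220+u*k,110+v*k,.077) for u,v in p]; d=(P[0]+P[1]-P[2]-P[3])/2; print("slots ctr",sum(P)/4,"ang",np.degrees(np.arctan2(d[1],d[0])),[np.linalg.norm(P[0]-P[1]),np.linalg.norm(P[2]-P[3])])
r=np.radians; a=.176; h,l=fr(a); bar=.5965*h+.093*Z; bar=bar+l*(np.array([.569,.1904,0])@l-bar@l); print("bar",bar)
for b in(0,15,25,35):
    p,o=tcp_for(a,r(b),bar,r(25)); q=ik(p,o); q2=ik(p-tool(a,r(b))[:,2]*.08,o)
    for pa in(0,):
        P,O=tcp_for(pa,r(b-65),np.array([.58,0,.052]),r(90)); Q=ik(P,O)
    print(b,p,None if q is None else q.round(2),q2 is not None,P,None if Q is None else Q.round(2))
E
```

```text
slots ctr [ 0.59623004 -0.19841381  0.077     ] ang -27.33142070969685 [np.float64(0.015619429467007418), np.float64(0.016816089866033963)]
bar [0.57190668 0.19091692 0.093     ]
0 [0.57904513 0.19218643 0.15238095] [-0.15  0.49 -0.31  1.77  0.18  0.9  -1.94] True [0.52924676 0.         0.08366662] None
15 [0.5933151  0.1947242  0.15047279] [-0.15  0.63 -0.32  1.57  0.13  1.23 -1.88] True [0.53710151 0.         0.09599611] None
25 [0.60234615 0.19633028 0.14713418] [-0.15  0.74 -0.31  1.43  0.1   1.43 -1.86] True [0.54400389 0.         0.10289849] [-0.51  0.41  0.46  2.39  3.39  0.32  1.16]
35 [0.61066922 0.19781046 0.14225346] [-0.17  0.84 -0.3   1.29  0.08  1.63 -1.85] True [0.552      0.         0.10849742] [-1.09  1.05  1.42  2.29  4.46  0.95 -0.19]
```

Run:
```python
from workcell import *
from h import *
r=np.radians; a=.176; bar=np.array([.5719,.1909,.093])
for b in(25,35,42,50):
    p,o=tcp_for(a,r(b),bar,r(25)); q=ik(p,o); print(b,q if q is None else q.round(2))
    if q is None: continue
    for xy in((.58,0),(.62,0),(.64,.05),(.66,.06),(.70,-.1),(.68,.0)):
        for pa in(0,.17,-.2):
            P,O=tcp_for(pa,r(b-65),np.array([*xy,.052]),r(90)); Q=ik(P,O)
            if Q is not None and abs(Q-q).max()<2: print("  ",xy,pa,Q.round(2))
```

```text
25 [-0.15  0.74 -0.31  1.43  0.1   1.43 -1.86]
   (0.7, -0.1) 0.17 [ 1.05  0.86 -1.15  2.04  1.77  0.44 -2.67]
35 [-0.17  0.84 -0.3   1.29  0.08  1.63 -1.85]
   (0.58, 0) 0.17 [ 0.78  0.51 -0.96  2.24  1.46  0.33 -2.77]
   (0.62, 0) 0 [ 0.31  0.42 -0.47  2.17  1.33  0.23 -2.91]
   (0.62, 0) 0.17 [ 0.61  0.5  -0.76  2.16  1.29  0.26 -2.62]
   (0.64, 0.05) 0 [ 0.11  0.44 -0.36  2.12  1.25  0.25 -2.92]
   (0.64, 0.05) 0.17 [ 0.49  0.52 -0.76  2.11  1.33  0.33 -2.73]
   (0.64, 0.05) -0.2 [-0.95  0.63  0.89  2.13 -1.24  0.25 -0.89]
   (0.66, 0.06) 0 [ 0.09  0.47 -0.36  2.07  1.19  0.27 -2.87]
   (0.66, 0.06) 0.17 [ 0.31  0.5  -0.56  2.07  1.17  0.26 -2.62]
   (0.66, 0.06) -0.2 [-0.3   0.46  0.05  2.06  0.96  0.25 -2.93]
   (0.7, -0.1) 0 [ 0.55  0.56 -0.56  1.96  0.96  0.27 -2.32]
   (0.7, -0.1) 0.17 [ 0.74  0.63 -0.76  1.94  0.9   0.31 -2.01]
   (0.7, -0.1) -0.2 [ 0.34  0.52 -0.36  1.97  1.04  0.28 -2.66]
   (0.68, 0.0) 0 [ 0.37  0.52 -0.56  2.03  1.21  0.32 -2.73]
   (0.68, 0.0) 0.17 [ 0.58  0.58 -0.76  2.02  1.17  0.33 -2.46]
   (0.68, 0.0) -0.2 [-0.01  0.48 -0.16  2.03  1.05  0.27 -2.8
[... 1652 characters left out ...]

   (0.64, 0.05) 0.17 [ 0.05  0.48 -0.24  1.93  0.22  0.49 -1.73]
   (0.64, 0.05) -0.2 [-0.1   0.47 -0.12  1.92  0.31  0.53 -2.22]
   (0.66, 0.06) 0 [-0.04  0.5  -0.18  1.88  0.27  0.52 -1.97]
   (0.66, 0.06) 0.17 [ 0.03  0.51 -0.23  1.88  0.22  0.52 -1.74]
   (0.66, 0.06) -0.2 [-0.11  0.5  -0.12  1.87  0.31  0.55 -2.23]
   (0.7, -0.1) 0 [ 0.23  0.57 -0.18  1.77  0.14  0.56 -1.59]
   (0.7, -0.1) 0.17 [ 0.29  0.57 -0.23  1.76  0.1   0.57 -1.37]
   (0.7, -0.1) -0.2 [ 0.16  0.56 -0.12  1.77  0.19  0.56 -1.86]
   (0.68, 0.0) 0 [ 0.07  0.53 -0.18  1.84  0.22  0.53 -1.82]
   (0.68, 0.0) 0.17 [ 0.13  0.53 -0.24  1.83  0.18  0.54 -1.6 ]
   (0.68, 0.0) -0.2 [-0.01  0.53 -0.12  1.83  0.27  0.55 -2.08]
```

Run:
```python
from workcell import *
from h import *
r=np.radians; a=.176; bar=np.array([.5719,.1909,.093]); b=r(47)
p,o=tcp_for(a,b,bar,r(25),0,.012+.11)
print(p,ik(p,o).round(2)); move_pose(p,o); s=snapshot("wrist"); np.save("lid2.npy",s,allow_pickle=True); save(s,"pics/lid2.png",1.4)
print(sense()["time"],np.array(proj(s,bar))*1.4, sense()["tcp_pos"])
```

```text
Traceback (most recent call last):
AttributeError: 'NoneType' object has no attribute 'round'
```

Run:
```python
from workcell import *
from h import *
r=np.radians; a=.176; bar=np.array([.5719,.1909,.093])
for b in(38,41,44,47):
  for d in(0,.04,.07,.11):
    p,o=tcp_for(a,r(b),bar,r(25),0,.012+d); q=ik(p,o); print(b,d,q if q is None else q.round(2)[[3,4,5,6]], end=' ')
    print(ik(p+[0,0,.08],o) is not None)
```

```text
38 0 [ 1.25  0.07  1.7  -1.85] True
38 0.04 [ 1.15  0.07  1.78 -1.85] True
38 0.07 [ 1.06  0.07  1.85 -1.85] True
38 0.11 [ 0.94  0.06  1.95 -1.84] False
41 0 [ 1.21  0.06  1.75 -1.85] True
41 0.04 [ 1.1   0.06  1.84 -1.85] True
41 0.07 [ 1.01  0.06  1.91 -1.85] False
41 0.11 None False
44 0 [ 1.17  0.05  1.81 -1.85] True
44 0.04 [ 1.05  0.05  1.9  -1.85] False
44 0.07 [ 0.95  0.05  1.98 -1.84] False
44 0.11 None False
47 0 [ 1.13  0.04  1.87 -1.85] True
47 0.04 [ 1.    0.04  1.96 -1.85] False
47 0.07 None False
47 0.11 None False
```

Run:
```python
from workcell import *
from h import *
r=np.radians; a=.176; bar=np.array([.5719,.1909,.093]); b=r(42)
p,o=tcp_for(a,b,bar,r(25),.006,.006+.065)
print(p,ik(p,o).round(2)); move_pose(p,o); s=snapshot("wrist"); np.save("lid2.npy",s,allow_pickle=True); save(s,"pics/lid2.png",1.4)
print(sense()["time"],np.array(proj(s,bar))*1.4, sense()["tcp_pos"])
```

```text
[0.65960307 0.20649712 0.18842881] [-0.19  0.95 -0.29  1.    0.06  1.92 -1.85]
4.4 [386.35770657 320.40823067] [0.65995052 0.20627564 0.19086924]
```

View pics/lid2.png

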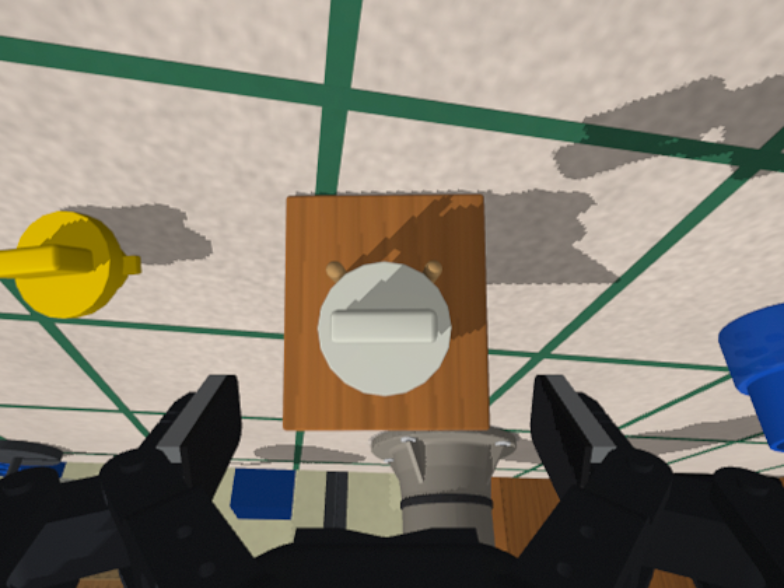

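Run:
```python
from h import *
r=np.radians; a=.176; bar=np.array([.5719,.1909,.093]); h,l=fr(a); lz=np.cos(r(25))*h+np.sin(r(25))*Z
s=np.load("lid2.npy",allow_pickle=True).item();s1=np.load("lid.npy",allow_pickle=True).item()
print(np.array(proj(s,bar+.014*lz))*1.4,np.array(proj(s,bar-.014*lz))*1.4)
up=np.cross(lz,l); print(up)
# view2: outer face centre (384,326), rim front centre (384.5,328); view1: upper outer edge mid (379,256)
A=two(ray(s,384/1.4,311/1.4),ray(s1,379/1.4,256/1.4)); print("upper/outer edge tri",A, "pred",bar+.014*lz-.007*up,bar+.014*lz+.007*up)
for off,uv in((.014,(384,326)),(-.014,(384.5,328))):
    p,d=ray(s,uv[0]/1.4,uv[1]/1.4); P=p+d*((bar+off*lz-p)@lz)/(d@lz)-off*lz; print(off,P)
```

```text
[386.37684433 319.06932346] [386.34089357 321.58449484]
[-0.41608963 -0.07399741  0.90630779]
upper/outer edge tri (array([0.5813275 , 0.19317678, 0.0935877 ]), np.float64(0.0007753977787192818)) pred [0.58730493 0.19363961 0.0925725 ] [0.58147967 0.19260365 0.10526081]
0.014 [0.57056838 0.19164251 0.09553276]
-0.014 [0.57052626 0.19151987 0.09566774]
```

Run:
```python
from workcell import *
from h import *
r=np.radians; a=.176; P=np.array([.5706,.1916,.0956]); h,l=fr(a); lz=np.cos(r(25))*h+np.sin(r(25))*Z; up=np.cross(lz,l)
s=np.load("lid2.npy",allow_pickle=True).item();s1=np.load("lid.npy",allow_pickle=True).item()
for v1 in(262,266):
    A,e=two(ray(s,384/1.4,342/1.4),ray(s1,379/1.4,v1/1.4)); d=A-(P+.014*lz+.007*up); print(v1,A,e,"dlz,dup,dl",d@lz,d@up,d@l)
# board-based: front top edge mid
e=np.array([.4958,.1774,.112])+.010*lz; print("bar depth from board face",(P-e)@lz)
```

```text
262 [0.58121679 0.19308023 0.10761535] 0.000903782024536038 dlz,dup,dl 0.0007862398486128377 -0.0006374665235047772 -0.0004015647380034997
266 [0.57860185 0.19264635 0.1063938 ] 0.0008667023475804722 dlz,dup,dl -0.0021321885079373286 -0.0006244093973653947 -0.0003708820131611083
bar depth from board face 0.052066999580374425
```

Run:
```python
from workcell import *
from h import *
r=np.radians; a=.176; bar=np.array([.5706,.1916,.0956]); b=r(42)
p,o=tcp_for(a,b,bar,r(25),.006,.006)
print("contact",movel(p,o,.08,contact_N=8)); st=sense(); print(st["tcp_pos"]-p,st["contact_force"],st["time"])
if np.linalg.norm(st["tcp_pos"]-p)<.006:
    grip(.03,40); st=sense(); print("width",st["width"],st["contact_force"])
    h,l=fr(a); movel(st["tcp_pos"]+.07*Z+.01*h,None,.12); s=snapshot("wrist"); save(s,"pics/lift.png",1.0); st=sense(); print(st["width"],st["tcp_pos"],st["contact_force"],st["time"])
```

```text
contact False
[4.90257938e-04 8.09671930e-05 6.70232304e-04] [ 0.01403928 -1.01998997  0.39136138] 5.35
width 0.042884849639239046 [ 1.21158637 -0.8641833   1.79290764]
0.043144672724749845 [0.6252458  0.20084077 0.21180976] [-0.19894925 -0.47187734 -1.81209152] 6.6083
```

View pics/lift.png

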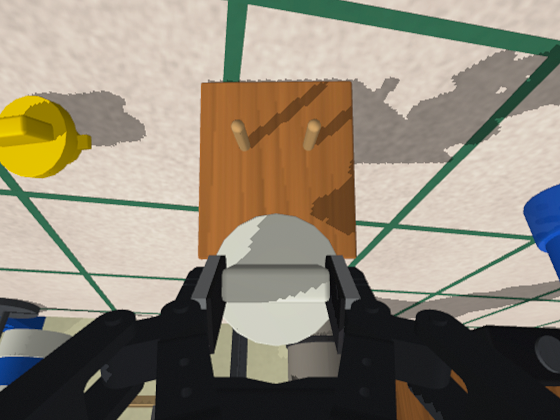

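Run:
```python
from workcell import *
from h import *
r=np.radians; P,O=tcp_for(0,r(42-65),np.array([.62,0,.052]),r(90),.006,.006)
print(ik(P,O),ik(P+.06*Z,O))
move_pose(P+.06*Z,O); st=sense(); print(st["time"],st["tcp_pos"]-P,st["width"])
s=snapshot("side"); u,v=map(int,proj(s,[.62,0,.10])); print(u,v)
c=s["color"][v-60:v+60,u-80:u+80,::-1]; cv2.imwrite("pics/pre.png",cv2.resize(c,None,fx=4,fy=4))
```

```text
[ 0.02897854  0.40181542 -0.13750955  2.09146455  0.33996377  0.26522461
 -1.96875898] [ 0.0936483   0.30615612 -0.21024691  2.05372571  0.25923699  0.39897024
 -1.88452491]
7.95 [0.00051881 0.00078198 0.06004249] 0.043024335881359704
279 178
```

View pics/pre.png

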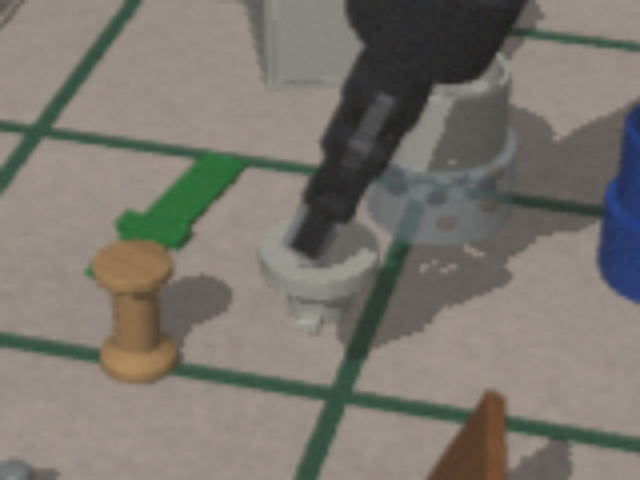

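Run:
```python
from workcell import *
from h import *
r=np.radians; P,O=tcp_for(0,r(42-65),np.array([.62,0,.052]),r(90),.006,.006)
print("contact",movel(P-.005*Z,O,.04,contact_N=3)); st=sense(); print(st["tcp_pos"]-P,st["contact_force"],st["time"])
wait(.2); grip(.075); M=tool(0,r(-23)); p=sense()["tcp_pos"]; movel(p-.10*M[:,2],None,.15)
st=sense(); print(st["width"],st["time"],st["contact_force"])
move_pose([.62,-.0,.25],[np.pi,0,np.pi/2]); s=snapshot("wrist"); np.save("set.npy",s,allow_pickle=True); save(s,"pics/set.png",1.4)
print(sense()["time"],sense()["qpos"].round(2),sense()["tcp_pos"])
for q in([.62,0,.066],[.62,0,.038]): print(np.array(proj(s,q))*1.4)
```

```text
contact True
[ 4.44117509e-05 -5.68133037e-05  1.81954967e-03] [-1.3791445  -0.81216957  4.66238464] 9.3
0.07490893417989986 10.7333 [ 0.2942084  -0.4394608  -0.02858562]
12.1667 [ 0.38  0.44 -0.59  1.66  0.27  1.12 -0.29] [6.19550832e-01 1.82751380e-04 2.49349424e-01]
[385.98089194 282.99562907]
[385.92257121 269.32656369]
```

View pics/set.png

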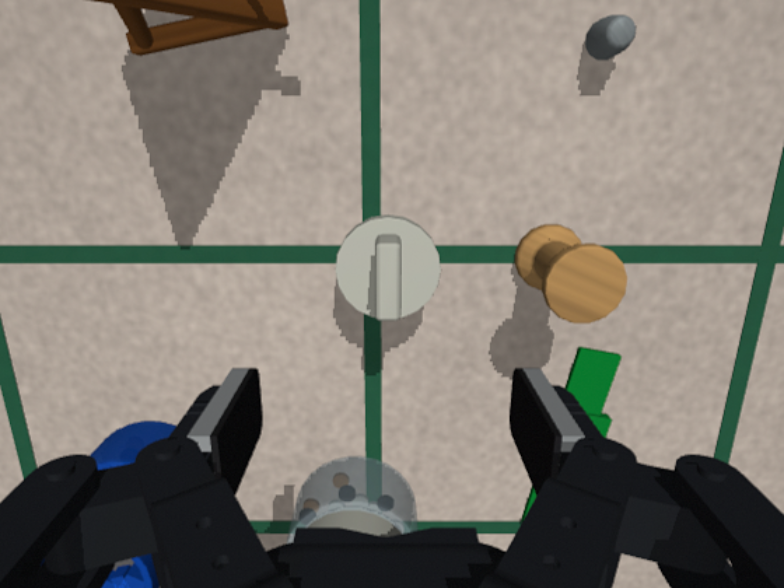

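Run:
```python
from workcell import *
from h import *
ps=np.radians(153); d=np.array([np.cos(ps),np.sin(ps),0])
p=np.array([.5975,-.1986,.205])-.03*d
move_pose(p,[np.pi,0,ps]); wait(.15); s=snapshot("wrist"); np.save("jar2.npy",s,allow_pickle=True); save(s,"pics/jar2.png",1.4)
print(sense()["time"],sense()["qpos"].round(2),sense()["tcp_pos"]-p,sense()["contact_force"]); print(np.array(proj(s,[.5975,-.1986,.098]))*1.4)
```

```text
13.5667 [ 0.78  0.59 -0.74  1.6   0.43  1.12  1.03] [0.0003457  0.00125131 0.00038878] [ 0.4126155  -0.38469104  0.48364347]
[379.16631159 262.42812169]
```

View pics/jar2.png

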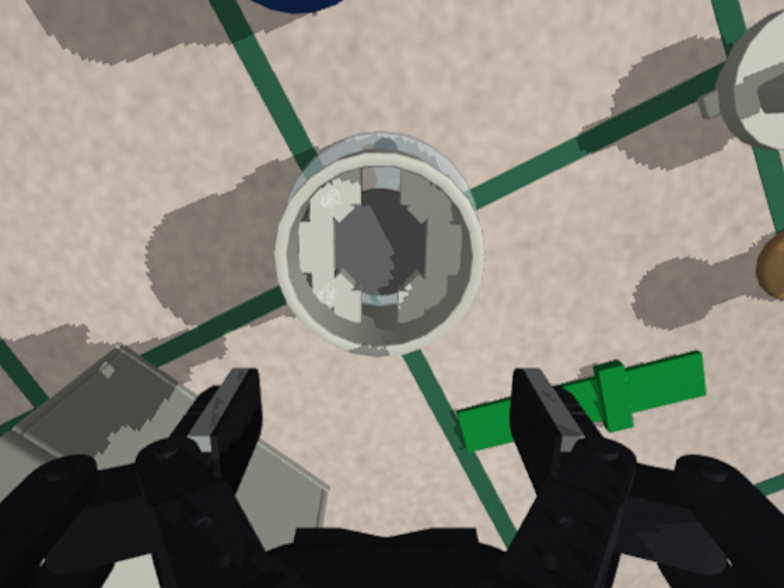

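Run:
```python
from workcell import *
from h import *
D=[np.pi,0,np.pi/2]; ps=np.radians(153)
move_pose([.6205,0,.20],D); grip(.045); print("c",movel([.6205,0,.114],D,.1,contact_N=8)); st=sense(); print(st["tcp_pos"],st["contact_force"])
grip(.005,80); st=sense(); z0=st["tcp_pos"][2]; print(st["width"],st["tcp_pos"],st["contact_force"],st["time"])
movel(st["tcp_pos"]+.13*Z,None,.2)
move_pose([.5964,-.1981,z0+.13],[np.pi,0,ps]); movel([.5964,-.1981,z0+.105],[np.pi,0,ps],.06); wait(.2)
st=sense(); print("z0",z0,"tcp",st["tcp_pos"],st["eef_rot"],st["width"],st["time"],st["contact_force"])
s=snapshot("wrist"); save(s,"pics/over.png",1.4)
```

```text
c False
[6.21082959e-01 1.31466741e-04 1.14687044e-01] [0.95982015 0.09394386 0.30726241]
0.012885868803087197 [6.21066203e-01 8.76857201e-05 1.14865922e-01] [-0.87211049 -0.23375246  4.02412674] 16.575
z0 0.11486592177397408 tcp [ 0.596658   -0.19812499  0.22028578] [3.14142937e+00 7.77167509e-04 2.67029330e+00] 0.012281207394229051 19.375 [-0.10841128 -0.68557022 -0.79611857]
```

View pics/over.png

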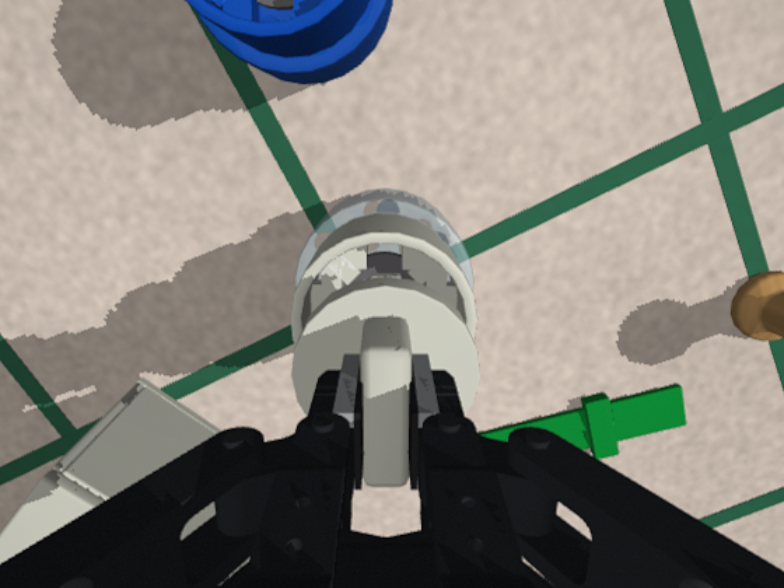

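Run:
```python
from workcell import *
from h import *
z0=.11487; ps=np.radians(153); o=[np.pi,0,ps]
c=movel([.5964,-.1981,z0+.0655],o,.03,contact_N=5); st=sense()
print(c,"origin z",st["tcp_pos"][2]-z0,st["tcp_pos"],st["contact_force"],st["ft_torque"],st["width"],st["time"])
```

```text
True origin z 0.0658711006851754 [ 0.59623515 -0.198052    0.1807411 ] [ 0.14773585 -1.42204963  3.45782721] [ 0.03888341 -0.11861818 -0.02182768] 0.012794289636374407 20.8167
```

Run:
```python
from workcell import *
from h import *
z0=.11487; o=[np.pi,0,np.radians(153)]
def rep(t):
    st=sense(); print(t,"z",round(st["tcp_pos"][2]-z0,4),"yaw",np.degrees(st["eef_rot"][2]).round(1),st["contact_force"].round(1),st["ft_torque"].round(2),st["width"].round(4),round(st["time"],1)); return st
movel([.5964,-.1981,z0+.0545],o,.03); st=rep("down")
if abs(st["contact_force"][2])<35:
    for k in(20,40,60,80,94):
        movel([.5964,-.1981,z0+.0545],[np.pi,0,np.radians(153-k)],.02); st=rep(k)
        if abs(st["contact_force"]).max()>35 or abs(st["ft_torque"][2])>2: break
```

```text
Traceback (most recent call last):
AttributeError: 'float' object has no attribute 'round'
```

Run:
```python
from workcell import *
from h import *
z0=.11487
def rep(t):
    st=sense(); print(t,"z",round(st["tcp_pos"][2]-z0,4),st["tcp_pos"][:2].round(4),"yaw",np.degrees(st["eef_rot"][2]).round(1),st["contact_force"].round(1),st["ft_torque"].round(2),round(st["width"],4),round(st["time"],1)); return st
st=rep("down")
if abs(st["contact_force"][2])<35:
    for k in(20,40,60,80,94):
        movel([.5964,-.1981,z0+.0545],[np.pi,0,np.radians(153-k)],.02); st=rep(k)
        if abs(st["contact_force"]).max()>35 or abs(st["ft_torque"][2])>2: break
```

```text
down z 0.0551 [ 0.5963 -0.1981] yaw 153.0 [-1.9  0.9  8. ] [0.08 0.59 0.01] 0.0124 21.3
20 z 0.0559 [ 0.5975 -0.1981] yaw 133.0 [-0.5  0.4  8.3] [ 0.11  0.16 -0.07] 0.0123 21.8
40 z 0.056 [ 0.5978 -0.1982] yaw 113.0 [0.8 0.1 7.2] [ 0.03  0.07 -0.08] 0.0128 22.3
60 z 0.056 [ 0.5979 -0.1983] yaw 93.0 [ 0.1 -0.4  7.9] [-0.   -0.04 -0.07] 0.0122 22.8
80 z 0.0561 [ 0.5979 -0.1984] yaw 73.0 [ 0.6 -0.6  7.6] [-0.03 -0.02 -0.07] 0.0126 23.3
94 z 0.0561 [ 0.5978 -0.1984] yaw 59.0 [ 0.4 -0.   7.5] [-0.08  0.02 -0.06] 0.0125 23.7
```

Run:
```python
from workcell import *
from h import *
z0=.11487
def rep(t):
    st=sense(); print(t,"z",round(st["tcp_pos"][2]-z0,4),st["tcp_pos"][:2].round(4),"yaw",np.degrees(st["eef_rot"][2]).round(1),st["contact_force"].round(1),st["ft_torque"].round(2),round(st["width"],4),round(st["time"],1)); return st
o=[np.pi,0,np.radians(63)]
movel([.597,-.1983,z0+.0545],o,.02); rep("90")
print(movel([.597,-.1983,z0+.0680],o,.02,contact_N=14)); rep("up")
st=sense()["tcp_pos"]; movel([.597,-.1983,z0+.0615],o,.02); rep("back")
grip(.035); rep("open")
movel([.597,-.1983,.30],o,.12); wait(.3)
move_pose([.56,-.19,.30],[np.pi,0,0]); wait(.2)
s=snapshot("wrist"); np.save("end.npy",s,allow_pickle=True); t=snapshot("side")
a=s["color"][60:300,130:430,::-1]; u,v=map(int,proj(t,[.597,-.198,.09])); b=t["color"][v-40:v+40,u-50:u+50,::-1]
cv2.imwrite("pics/end.png",np.hstack([cv2.resize(a,(400,320)),cv2.resize(b,(400,320))])); rep("end")
```

```text
90 z 0.0559 [ 0.5982 -0.1985] yaw 63.0 [-1.1  0.3  7.7] [0.03 0.08 0.08] 0.0123 24.0
True
up z 0.062 [ 0.5981 -0.1985] yaw 63.0 [0.9 0.1 0.2] [-0.16 -0.21  0.  ] 0.0125 24.4
back z 0.062 [ 0.5981 -0.1985] yaw 63.0 [ 4.  -1.   2.2] [-0.18 -0.82  0.05] 0.013 24.7
open z 0.0608 [ 0.5962 -0.1981] yaw 63.0 [ 0.1  0.2 -0.3] [ 0.03 -0.02  0.01] 0.0353 25.0
end z 0.185 [ 0.5601 -0.1901] yaw 0.0 [-0.1  0.9  0.5] [0.03 0.06 0.01] 0.0347 27.8
```

View pics/end.png

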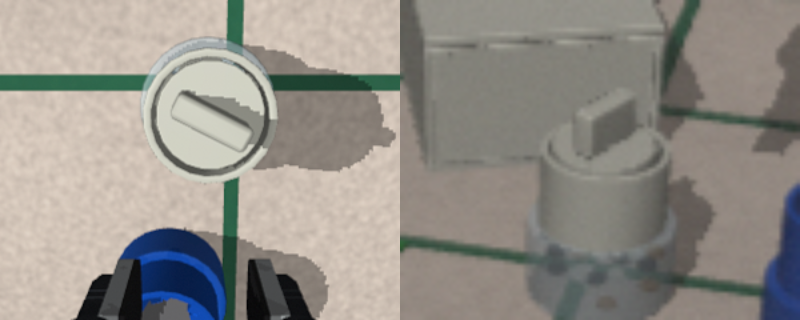

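```bash
python3 -c "
from workcell import *
close_job(); print(sense()['time'])"
```

```text
the job is handed in; nothing more can be done
the job is handed in; nothing more can be done
```

The jar is closed with the white lid and the lid is locked. I handed the job in at about 28 s, with the gripper clear of everything.

**What I did:** I took the lid off the rack by the ends of its bar and set it upright on the cloth at about (0.62, 0.00), then let go. I took it again by the bar from above, lowered the lugs through the slots until they met the spring, and pushed its origin down to about 55–56 mm. I turned it 94° clockwise and back to 90°, let it rise, and let go.

**Last checks:**
- **Locked:** when I pulled upward, the lid stopped at 62 mm (the locked height) and the force changed by 14 N before I released it.
- **Final pictures:** the rim disc is level with the collar and centred, and the bar lies at about 62° in the world (63° expected).
- **Forces:** sampled at the end of each move, the tool force stayed below 10 N.
- **Spool, thimble, gauge, yellow lid and blue jar:** I never moved against them, and none was touched as far as I could see. I did not check their positions again at the end.

**Disagreement:** two wrist views placed the jar's centre about 4 mm apart. I put this down to a small tilt error in the camera and corrected for it; the lugs then went in at the first try.

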